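# Feed white bottle caps from a tip-tray into the capping channel

## Robot

A 6-joint arm with a two-finger parallel gripper is mounted at the origin on the work surface. World frame = base frame: x ahead of the robot, y to its left, z up, the work surface at z = 0. Lengths are in mm, angles in rad, forces in N, time in s.
With the tool pointing down it reaches from about 425 to 1125 mm from the base axis. Payload 14.9 kg.
Tool frame: the origin (TCP) lies at the very end of the fingers, on their centre line; the grasp point (between the pads) lies 19 mm behind it; z points along the fingers, y is the line along which they close (so a half turn about z gives the same grasp; the last joint's range is limited). The gripper opens to 91 mm and grips with 3 to 60 N. Pads are 32 mm wide; open, the fingers measure 118 mm over their backs; the gripper's body (76 mm by 178 mm) begins 60 mm behind the grasp point.
Start: joints at [-1.299, 0.379, 1.734, -0, 1.028, -0.033], TCP at [210.067, -667.75, 190.232] pointing down, gripper open.
Joint ranges: [-2.77, 2.77], [-0.74, 2.19], [0, 2.66], [-1.06, 4.2], [0.31, 2.87], [-3.08, 3.08]. Speed limits (rad/s): [1.89, 1.89, 2.39, 3.14, 3.14, 3.14].

## Interface

Orientations are given as a rotation vector (axis times angle).
In Python, from cell import arm gives the robot as it stands. The module is installed in compiled form; this text tells all that it offers.
- The arm moves only by the tool apply_moves, never from a script. Its argument "plan" is a list of rows, each an object with "xyz": the shift along the tool's x, y, z in units of 40 mm (1.0 is 40 mm), a list of three; "delta_rot": the turn, a rotation vector about the tool's x, y, z in units of 5 degrees (1.0 is 5 degrees), a list of three; "fingers": the opening, from 0 (shut) to 1 (fully open). In form: [{"xyz": [tx, ty, tz], "delta_rot": [ax, ay, az], "fingers": fingers}, ...]. A call has 1 to 8 rows; each row shifts and turns the commanded pose from where the row before left it, along the tool's axes as they then stand; what a row does not reach is not made up. A row lasts 1/12 s, in which the tool goes at most 41.7 mm and 7.16 degrees, less where a joint would pass 70% of its speed; a pose out of reach is approached as far as the arm can. A call is refused whole if a number of a shift passes 1 or a number of a turn 1, either way. A call with a gripper value outside its range is refused whole. The fingers move at their own pace and stop on an object; "force" is the grip in N (left out, the last holds). Time passes only in rows, so rows that do not move let the fingers close. It gives the time, the measured TCP pose, the force, the opening and the grip force at its end, in the units of the state.
- arm.sense(): the state, without advancing time (a new reading comes with each control period).
- arm.read_camera(name): name is "scene" or "side" or "wrist"; returns a dict with "color" (420x560x3 uint8, blue, green, red), "depth" (420x560 float32, mm along the optical axis (not along the pixel's ray), 0 where there is no reading), "vfov" (degrees; the focal length in pixels is half the picture's height over the tangent of half this angle, whatever the lens; pixels are square), "cx", "cy" (the principal point, pixels), "pose" (4x4, takes a point from camera to world coordinates); the wrist camera has in their place "T_tool_cam" (4x4, takes a point from camera to tool coordinates, whose origin is the TCP and whose axes are the flange's). Camera axes: x right, y up, looking along -z (the intrinsics and any distortion apply to the point x, -y, -z); pixel columns grow to the right and rows downward; lengths in mm; the calibration is good to about 2 mm. A picture is of the moment at which its call begins: read the wrist's pose just before it.
- arm.hand_in(): hands the job in; it is judged then, once.
The state is a dict: "time_s": time; "joint_positions": joint angles; "qd": joint speeds; "tau": joint torques, N m; "tcp_pos": TCP position; "orientation": TCP orientation; "force": force on the tool from outside, world axes, zero at the start; "torque": the same for the moment, N m; "width": finger opening in mm; "finger_force": force on a finger pad.
Only numpy, scipy, OpenCV 4.12 (cv2) and the standard library are available. Lean on these libraries where they do the work, as an engineer would, in place of code of your own. Each camera call takes 0.05 s, during which the arm holds its last target. There are 200 camera calls.

## Task

Two cap feeders stand on the lab bench. Take the one whose tray holds the white caps by its black handle bar and tip the tray up until all three white caps have slid along the blue guide rail, in single file, into the sloping channel. Then lower the tray gently back down flat; do not touch the white caps with the gripper.

Things in the scene. Friction and masses are not known exactly. Their poses are not given: they have to be found in the camera images.
- tray_w: steel tray with the white caps, inside 135 (x) by 100 mm, walls 16 mm, about 0.35 kg. Origin: middle of its front edge, on the hinge (along y), at floor top, 75 mm above the table. x from handle to channel, z up when flat (0.75 rad most; 0 is its stop). 0.6 rad empties it; it falls if let go. A blue rail slants over the floor to the 37 mm exit at front right, y = -32 mm. A like feeder with red caps stands near
- handle_w (a point): middle of the tray's handle, at (-190, 0, 45) mm in the tray's frame (axes as the tray's): a black round bar along y, 12 mm diameter, 96 mm long, on two thin arms at y = +-45 mm, free below and around, to pinch from above with fingers closing along x; it can turn in the fingers. Lifting it along the arc about the hinge tips the tray
- channel_w (a point): mouth of the fixed channel, on its centre line at the hinge (tray's y = -32 mm), 75 mm above the table, x along the feed as the flat tray's, z up. The channel is 39 mm wide inside and 124 mm long, slopes down 24 degrees towards +x, walls 16 mm, black stop at the low end
- cap_w1: white plastic screw cap lying flat on the steel tray, 30 mm diameter, 15 mm high, about 12 g; origin at the centre of its underside, z up. Three alike; the other feeder holds red ones. Slides on the tray once that is tipped beyond about 15 degrees
- cap_w2: white plastic screw cap lying flat on the steel tray, 30 mm diameter, 15 mm high, about 12 g; origin at the centre of its underside, z up. Three alike; the other feeder holds red ones. Slides on the tray once that is tipped beyond about 15 degrees
- cap_w3: white plastic screw cap lying flat on the steel tray, 30 mm diameter, 15 mm high, about 12 g; origin at the centre of its underside, z up. Three alike; the other feeder holds red ones. Slides on the tray once that is tipped beyond about 15 degrees
There are look-alikes about, which are no part of the job. Leave any yellow look-alike of the cap_w3 alone.

How it is judged (in metres and radians):
On the way:
1. the white caps' tray is tipped up by its handle (more than 14 degrees) (angle between tray_w's own z axis and vertical above 0.25 rad), for 0.2 s.
At the end, for the whole second after the job is handed in: All three white caps lie at rest in the channel below the tray's mouth, one behind another (centres within 15 mm of the channel's centre line, 8 to 125 mm beyond the hinge, not stacked or on edge), and the tray is back down within 3 degrees of flat (angle between tray_w's own z axis and vertical below 0.06 rad and x of cap_w1 in the frame of channel_w between 0.008 and 0.125 m and y of cap_w1 in the frame of channel_w between -0.015 and 0.015 m and z of cap_w1 in the frame of channel_w between -0.07 and 0 m and angle between each of cap_w1, cap_w2, cap_w3's own z axis and vertical below 0.7 rad and linear speed of each of cap_w1, cap_w2, cap_w3 below 0.02 m/s and x of cap_w2 in the frame of channel_w between 0.008 and 0.125 m and y of cap_w2 in the frame of channel_w between -0.015 and 0.015 m and z of cap_w2 in the frame of channel_w between -0.07 and 0 m and x of cap_w3 in the frame of channel_w between 0.008 and 0.125 m and y of cap_w3 in the frame of channel_w between -0.015 and 0.015 m and z of cap_w3 in the frame of channel_w between -0.07 and 0 m and distance between cap_w1 and cap_w2 above 0.025 m and distance between each of cap_w2, cap_w1 and cap_w3 above 0.025 m); the robot touches nothing.
It fails at once if a white cap is touched by the gripper (contact force between the fingers and cap_w1 above 0.3 N or contact force between the fingers and cap_w2 above 0.3 N or contact force between the fingers and cap_w3 above 0.3 N).
It fails at once if the tray is dropped or flung (turning faster than 3 rad/s) (angular speed of tray_w above 3 rad/s).
It also fails if it takes over 43 s, if anything falls off the work surface, if the arm or the gripper's body presses on something with over 40 N, if the wrist force passes 120 N, or if a joint passes its speed limit or range.

## Working session

There is one attempt and no reset: what is moved stays moved. The work goes in short steps, Python scripts to look and compute and a tool call to move; the robot and the scene stay as the last step left them, time stands still between calls to the robot, and variables do not carry over. Pictures are saved under pics/ and viewed, at most 10 in all, crops included, and the job is handed in when it is done.

Besides the shell and the picture viewer there is one more tool, called after "Emit:" as name(argument=value, ...) on one line, values as JSON. apply_moves: Moves the arm, as the interface text tells. Its arguments: {"type":"object","properties":{"plan":{"type":"array"},"force":{"type":"number"}},"required":["plan"]}

```bash
mkdir -p pics; cat > h.py <<'E'
import numpy as np, cv2, pickle
def grab(n):
    from cell import arm
    d=arm.read_camera(n); pickle.dump(d,open(n+'.pkl','wb')); return d
def load(n): return pickle.load(open(n+'.pkl','rb'))
def f(d): return d['color'].shape[0]/2/np.tan(np.radians(d['vfov'])/2)
def pts(d,u,v,z=None):
    # u,v arrays -> world points from depth (z None) or on plane z
    u=np.asarray(u,float);v=np.asarray(v,float)
    r=np.stack([(u-d['cx'])/f(d),-(v-d['cy'])/f(d),-np.ones_like(u)],-1)
    T=d['pose']
    if z is None:
        dep=d['depth'][v.astype(int),u.astype(int)]
        return (r*dep[...,None])@T[:3,:3].T+T[:3,3]
    w=r@T[:3,:3].T
    return T[:3,3]+w*((z-T[2,3])/w[...,2])[...,None]
E
python3 - <<'E'
from h import *
from cell import arm
for n in('scene','side'):
    d=grab(n); cv2.imwrite(f'pics/{n}0.png',d['color']); print(n,{k:(v if np.size(v)<20 else 0) for k,v in d.items()})
print(arm.sense())
E
```

```text
scene {'color': 0, 'depth': 0, 'vfov': 57.8901781324819, 'cx': 280.0499772769449, 'cy': 206.89151850407805, 'pose': array([[ 8.44111914e-01, -3.95677774e-01,  3.61820640e-01,
         8.55672041e+02],
       [ 5.35855485e-01,  5.99570188e-01, -5.94453101e-01,
        -4.54565842e+02],
       [ 1.82750101e-02,  6.95668520e-01,  7.18130444e-01,
         6.32909119e+02],
       [ 0.00000000e+00,  0.00000000e+00,  0.00000000e+00,
         1.00000000e+00]])}
side {'color': 0, 'depth': 0, 'vfov': 54.5067266461957, 'cx': 275.38006110046246, 'cy': 205.68461920498342, 'pose': array([[ 9.85055384e-01,  1.10514061e-01, -1.32108035e-01,
         4.72305514e+02],
       [-1.71772040e-01,  5.73963469e-01, -8.00662415e-01,
        -6.24842687e+02],
       [-1.26592691e-02,  8.11389289e-01,  5.84369031e-01,
         5.28472644e+02],
       [ 0.00000000e+00,  0.00000000e+00,  0.00000000e+00,
         1.00000000e+00]])}
{'time_s': 0.1, 'joint_positions': array([-1.29931024e+00,  3.79372855e-01,  1.73474635e+00,  1.99144317e-06,
        1.02848288e+00, -3.33252902e-02]), 'qd': array([ 0.000664  , -0.00069705, -0.0015156 ,  0.00123949, -0.00054741,
        0.00174552]), 'tau': array([ 1.45535967e-03, -7.65029526e+01, -4.35289800e+01,  6.52096700e-02,
        3.98095732e-02, -1.75205361e-05]), 'tcp_pos': array([ 209.95216452, -667.3612029 ,  189.63028305]), 'orientation': array([-3.10418694e+00, -4.76791410e-01,  1.85650265e-04]), 'force': array([-0.19439088,  0.13020226,  0.05292684]), 'torque': array([ 0.01652212, -0.01969169,  0.01318992]), 'finger_force': 0.0, 'width': 91.1328072793266}
```

View pics/scene0.png

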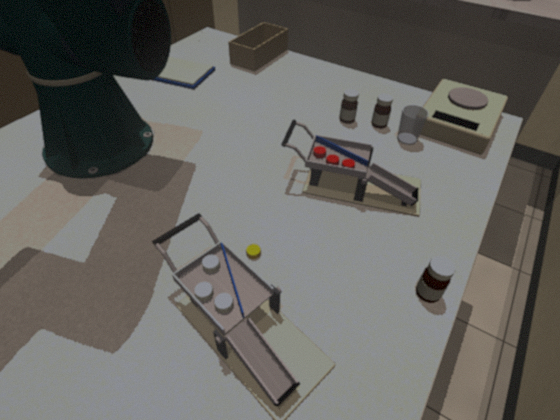

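View pics/side0.png

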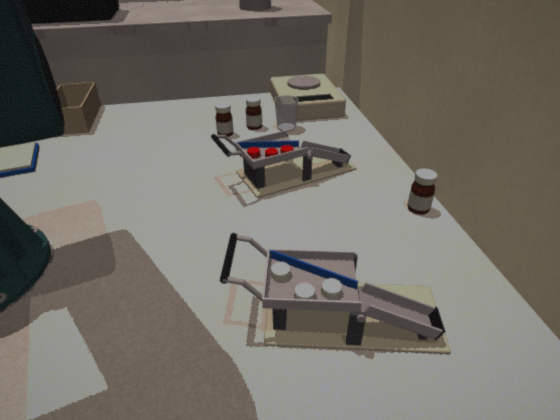

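The white-cap feeder is at scene (225,285), with its handle at (178,229); in the side view it is at (310,285), with its handle at (230,258). Possible mix-ups are the red-cap feeder at scene (340,155), the yellow cap at (254,250) and the white-lidded jars at (349,95), (383,100) and (440,265). I choose the feeder at (225,285), and will check it in a crop while measuring.

```bash
python3 - <<'E'
from h import *
R={'scene':((145,205,208,252),(165,270,245,335)),'side':((215,228,245,290),(262,245,362,312))}
for n,(hb,tb) in R.items():
    d=load(n); c=d['color']; hsv=cv2.cvtColor(c,cv2.COLOR_BGR2HSV)
    m=np.zeros(c.shape[:2],np.uint8); x0,y0,x1,y1=hb
    m[y0:y1,x0:x1]=(c.max(2)[y0:y1,x0:x1]<55)*255
    k,l,s,_=cv2.connectedComponentsWithStats(m); i=1+s[1:,4].argmax(); v,u=np.nonzero(l==i)
    vx,vy,a,b=cv2.fitLine(np.c_[u,v].astype(np.float32),2,0,.01,.01).ravel()
    t=(u-a)*vx+(v-b)*vy
    e=np.array([[a+vx*q,b+vy*q] for q in (t.min(),t.max())])
    P=pts(d,e[:,0],e[:,1],120.); print(n,'bar',len(u),e.round(),P.round(1),'len',np.linalg.norm(P[0]-P[1]).round(1),'mid',P.mean(0).round(1))
    print(' depthmed',np.median(pts(d,u,v),0).round(1))
    mid=P.mean(0); ax=P[1]-P[0]
    bl=((hsv[...,0]>100)&(hsv[...,0]<130)&(hsv[...,1]>130)&(hsv[...,2]>50))
    q=np.zeros_like(bl); 
    q[200:340,150:380]=bl[200:340,150:380]; v,u=np.nonzero(q); 
    B=pts(d,u,v); print(' blue',len(u),np.percentile(B,[2,50,98],0).round(0).tolist())
    w=(hsv[...,1]<45)&(hsv[...,2]>125); x0,y0,x1,y1=tb; mm=np.zeros(c.shape[:2],np.uint8); mm[y0:y1,x0:x1]=w[y0:y1,x0:x1]
    k,l,s,ce=cv2.connectedComponentsWithStats(mm)
    for i in range(1,k):
        if s[i,4]>50: print(' cap',s[i].tolist(),ce[i].round(),pts(d,*ce[i][:,None],90.).round(1)[0],pts(d,*ce[i][:,None]).round(1)[0])
d=load('side')['color'][215:355,205:455]; cv2.imwrite('pics/crop.png',cv2.resize(d,None,fx=3,fy=3,interpolation=2))
E
```

```text
scene bar 263 [[154. 243.]
 [199. 216.]] [[ 463.1 -221.7  120. ]
 [ 485.9 -130.2  120. ]] len 94.4 mid [ 474.5 -175.9  120. ]
 depthmed [ 478.2 -183.   126.2]
 blue 77 [[545.0, -230.0, 83.0], [607.0, -193.0, 92.0], [653.0, -144.0, 94.0]]
 cap [165, 270, 77, 65, 2435] [200. 302.] [ 588.6 -253.9   90. ] [ 589.5 -254.5   91.7]
 cap [232, 270, 13, 42, 250] [240. 285.] [ 623.6 -193.5   90. ] [ 618.1 -187.3   77.1]
 cap [175, 293, 15, 12, 111] [182. 299.] [ 561.2 -264.5   90. ] [ 513.3 -233.6    1.6]
side bar 314 [[223. 282.]
 [234. 234.]] [[ 463.2 -227.2  120. ]
 [ 487.9 -127.1  120. ]] len 103.1 mid [ 475.6 -177.2  120. ]
 depthmed [ 474.8 -186.2  124.5]
 blue 608 [[544.0, -232.0, 77.0], [598.0, -188.0, 85.0], [653.0, -145.0, 92.0]]
 cap [262, 245, 100, 58, 3303] [312. 274.] [ 595.1 -206.9   90. ] [ 599.7 -191.    73.3]
```

View pics/crop.png

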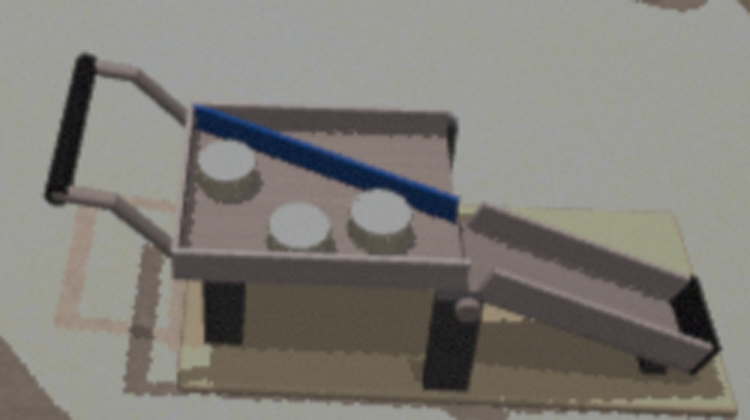

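The crop confirms white caps, with the blue rail and channel mouth on the right. The bar middle is about (475,-176.5,120) in both views, with length 94–103 mm against 96. Tray yaw is about -13.8°. I'll move above the bar.

Emit:
apply_moves(plan=[{"xyz": [0.62, -0.6, 0], "delta_rot": [0, 0, 0], "fingers": 0.6}, {"xyz": [0.62, -0.6, 0], "delta_rot": [0, 0, 0], "fingers": 0.6}, {"xyz": [0.62, -0.6, 0], "delta_rot": [0, 0, 0], "fingers": 0.6}, {"xyz": [0.62, -0.6, 0], "delta_rot": [0, 0, 0], "fingers": 0.6}, {"xyz": [0.62, -0.6, 0], "delta_rot": [0, 0, 0], "fingers": 0.6}, {"xyz": [0.62, -0.6, 0], "delta_rot": [0, 0, 0], "fingers": 0.6}, {"xyz": [0.62, -0.6, 0], "delta_rot": [0, 0, 0], "fingers": 0.6}, {"xyz": [0.62, -0.6, 0], "delta_rot": [0, 0, 0], "fingers": 0.6}])

```text
time_s: 0.77
tcp_pos: [342.1, -423.4, 190.0]
orientation: [-3.105, -0.476, 0.0]
force: [-0.4, -1.0, -0.0]
width: 54.7
finger_force: 0.0
```

Emit:
apply_moves(plan=[{"xyz": [0.62, -0.6, 0], "delta_rot": [0, 0, 0], "fingers": 0.6}, {"xyz": [0.62, -0.6, 0], "delta_rot": [0, 0, 0], "fingers": 0.6}, {"xyz": [0.62, -0.6, 0], "delta_rot": [0, 0, 0], "fingers": 0.6}, {"xyz": [0.62, -0.6, 0], "delta_rot": [0, 0, 0], "fingers": 0.6}, {"xyz": [0.62, -0.6, 0], "delta_rot": [0, 0, 0], "fingers": 0.6}, {"xyz": [0.62, -0.6, 0], "delta_rot": [0, 0, 0], "fingers": 0.6}, {"xyz": [0.62, -0.6, 0], "delta_rot": [0, 0, 0], "fingers": 0.6}, {"xyz": [0.62, -0.6, 0], "delta_rot": [0, 0, 0], "fingers": 0.6}])

```text
time_s: 1.43
tcp_pos: [473.7, -180.7, 190.2]
orientation: [-3.105, -0.477, 0.0]
force: [0.9, -1.1, -0.2]
width: 54.9
finger_force: 0.0
```

Emit:
apply_moves(plan=[{"xyz": [0, 0, 0], "delta_rot": [0, 0, -1], "fingers": 0.6}, {"xyz": [0, 0, 0], "delta_rot": [0, 0, -1], "fingers": 0.6}, {"xyz": [0, 0, 0], "delta_rot": [0, 0, -1], "fingers": 0.6}, {"xyz": [0, 0, 0], "delta_rot": [0, 0, -1], "fingers": 0.6}, {"xyz": [0, 0, 0], "delta_rot": [0, 0, -1], "fingers": 0.6}, {"xyz": [0, 0, 0], "delta_rot": [0, 0, -1], "fingers": 0.6}, {"xyz": [0, 0, 0], "delta_rot": [0, 0, -1], "fingers": 0.6}, {"xyz": [0, 0, 0], "delta_rot": [0, 0, -1], "fingers": 0.6}])

```text
time_s: 2.1
tcp_pos: [473.1, -182.2, 190.0]
orientation: [-2.751, -1.516, 0.0]
force: [0.6, 0.0, 0.2]
width: 54.7
finger_force: 0.0
```

Emit:
apply_moves(plan=[{"xyz": [0, 0, 0], "delta_rot": [0, 0, -1], "fingers": 0.6}, {"xyz": [0, 0, 0], "delta_rot": [0, 0, -1], "fingers": 0.6}, {"xyz": [0, 0, 0], "delta_rot": [0, 0, -1], "fingers": 0.6}, {"xyz": [0, 0, 0], "delta_rot": [0, 0, -0.75], "fingers": 0.6}, {"xyz": [0, 0, 0], "delta_rot": [0, 0, 0], "fingers": 0.6}, {"xyz": [0, 0, 0], "delta_rot": [0, 0, 0], "fingers": 0.6}])

```text
time_s: 2.6
tcp_pos: [473.2, -182.3, 190.1]
orientation: [-2.474, -1.936, 0.0]
force: [-0.4, 0.1, 0.4]
width: 54.6
finger_force: 0.0
```

```bash
cat > w.py <<'E'
from h import *
from cell import arm
from scipy.spatial.transform import Rotation as Ro
s=arm.sense(); d=arm.read_camera('wrist')
T=np.eye(4); T[:3,:3]=Ro.from_rotvec(s['orientation']).as_matrix(); T[:3,3]=s['tcp_pos']
d['pose']=T@d['T_tool_cam']; pickle.dump(d,open('wrist.pkl','wb'))
cv2.imwrite('pics/wrist0.png',d['color'])
print(s['time_s'],s['tcp_pos'].round(1),T[:3,:3].round(3).tolist(),s['width'],s['joint_positions'].round(2))
E
python3 w.py
```

```text
2.6 [ 473.2 -182.3  190.1] [[0.24, 0.971, -0.0], [0.971, -0.24, 0.0], [0.0, -0.0, -1.0]] 54.552500649214046 [-0.41  0.07  2.12  0.    0.95 -0.17]
```

View pics/wrist0.png

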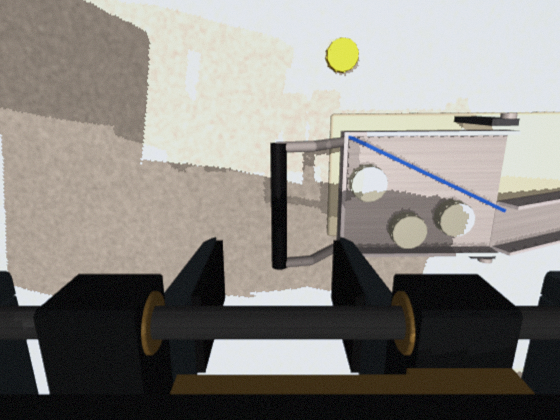

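The wrist view shows the bar upright at column 279, rows 143–268. It sits between the fingers (tips near columns 222 and 335) and lines up with the image, so the yaw is good. The white caps are at (370,182), (408,230) and (457,218), and the yellow one is outside at (343,54).

```bash
python3 - <<'E'
from h import *
d=load('wrist'); g=d['color'].max(2)
m=np.zeros(g.shape,np.uint8); m[130:275,266:294]=(g[130:275,266:294]<45)
k,l,s,_=cv2.connectedComponentsWithStats(m); i=1+s[1:,4].argmax(); print(s[i])
v,u=np.nonzero(l==i); x,y,w,h,_=s[i]
D=np.median(pts(d,u,v),0); print('depth',D.round(1))
a=u[v<y+12].mean(); b=u[(v>y+h-16)&(v<y+h-4)].mean()
P=pts(d,[a,b],[y,y+h-1],121.); print(P.round(1),np.linalg.norm(P[0]-P[1]),P.mean(0),np.degrees(np.arctan2(*(P[0]-P[1])[:2])))
E
```

```text
[ 271  143   16  126 1839]
depth [ 476.  -172.6  125.8]
[[ 486.  -128.9  121. ]
 [ 463.7 -223.5  121. ]] 97.1900774822748 [ 474.85115018 -176.211171    121.        ] 13.276997522250104
```

Emit:
apply_moves(plan=[{"xyz": [0.16, 0, 0.4], "delta_rot": [0, 0, -0.1], "fingers": 0.6}, {"xyz": [0, 0, 0.4], "delta_rot": [0, 0, 0], "fingers": 0.6}, {"xyz": [0, 0, 0.4], "delta_rot": [0, 0, 0], "fingers": 0.6}, {"xyz": [0, 0, 0.4], "delta_rot": [0, 0, 0], "fingers": 0.6}, {"xyz": [0, 0, 0.4], "delta_rot": [0, 0, 0], "fingers": 0.6}, {"xyz": [0, 0, 0.25], "delta_rot": [0, 0, 0], "fingers": 0.6}, {"xyz": [0, 0, 0], "delta_rot": [0, 0, 0], "fingers": 0.6}, {"xyz": [0, 0, 0], "delta_rot": [0, 0, 0], "fingers": 0.6}])

```text
time_s: 3.32
tcp_pos: [474.7, -176.1, 100.2]
orientation: [-2.464, -1.948, 0.001]
force: [0.1, 1.4, 0.8]
width: 54.8
finger_force: 0.0
```

Emit:
apply_moves(plan=[{"xyz": [0, 0, 0], "delta_rot": [0, 0, 0], "fingers": 0.3}, {"xyz": [0, 0, 0], "delta_rot": [0, 0, 0], "fingers": 0.2}, {"xyz": [0, 0, 0], "delta_rot": [0, 0, 0], "fingers": 0}, {"xyz": [0, 0, 0], "delta_rot": [0, 0, 0], "fingers": 0}, {"xyz": [0, 0, 0], "delta_rot": [0, 0, 0], "fingers": 0}, {"xyz": [0, 0, 0], "delta_rot": [0, 0, 0], "fingers": 0}], force=25)

```text
time_s: 3.82
tcp_pos: [474.9, -176.2, 100.4]
orientation: [2.463, 1.949, 0.0]
force: [-0.0, 0.1, -0.5]
width: 17.8
finger_force: 0.0
```

```bash
python3 - <<'E'
import numpy as np
# arc of the bar about the hinge, tool y=+tray x, tool z=down, 0.04 rad per row then 0.025
th=np.array([0,.04,.08,.12,.16,.2,.24,.28,.32,.36,.4,.44,.48,.52,.56,.60,.64,.68])
a=np.arctan2(45,190)+th; r=np.hypot(45,190)
y=-r*np.cos(a); z=-r*np.sin(a)
for t,p,q in zip(th[1:],np.diff(y)/40,np.diff(z)/40): print(t.round(2),p.round(3),q.round(3))
E
```

```text
0.04 0.049 -0.189
0.08 0.056 -0.187
0.12 0.064 -0.185
0.16 0.071 -0.182
0.2 0.078 -0.179
0.24 0.085 -0.176
0.28 0.092 -0.172
0.32 0.099 -0.168
0.36 0.106 -0.164
0.4 0.112 -0.16
0.44 0.119 -0.155
0.48 0.125 -0.15
0.52 0.131 -0.145
0.56 0.136 -0.14
0.6 0.142 -0.134
0.64 0.147 -0.128
0.68 0.152 -0.123
```

Emit:
apply_moves(plan=[{"xyz": [0, 0, 0], "delta_rot": [0, 0, 0], "fingers": 0}, {"xyz": [0, 0, 0], "delta_rot": [0, 0, 0], "fingers": 0}, {"xyz": [0, 0, 0], "delta_rot": [0, 0, 0], "fingers": 0}, {"xyz": [0, 0, 0], "delta_rot": [0, 0, 0], "fingers": 0}], force=25)

```text
time_s: 4.15
tcp_pos: [476.1, -176.6, 102.0]
orientation: [2.462, 1.949, 0.001]
force: [-5.4, 2.2, 26.4]
width: 0.2
finger_force: 13.9
```

Emit:
apply_moves(plan=[{"xyz": [0, 0.024, -0.095], "delta_rot": [0, 0, 0], "fingers": 0}, {"xyz": [0, 0.025, -0.095], "delta_rot": [0, 0, 0], "fingers": 0}, {"xyz": [0, 0.028, -0.094], "delta_rot": [0, 0, 0], "fingers": 0}, {"xyz": [0, 0.028, -0.094], "delta_rot": [0, 0, 0], "fingers": 0}])

```text
time_s: 4.48
tcp_pos: [478.9, -177.1, 115.6]
orientation: [-2.463, -1.949, 0.0]
force: [-0.7, 0.5, -1.1]
width: 0.6
finger_force: 0.0
```

```bash
python3 - <<'E'
from h import *
d=grab('side');e=grab('scene')
a=cv2.resize(d['color'][180:355,190:440],None,fx=2.4,fy=2.4,interpolation=2)[:, :600]
b=cv2.resize(e['color'][190:365,130:280],None,fx=2.4,fy=2.4,interpolation=2)
cv2.imwrite('pics/look1.png',np.hstack([a[:,:440],b]))
E
```

```text
(no output)
```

View pics/look1.png

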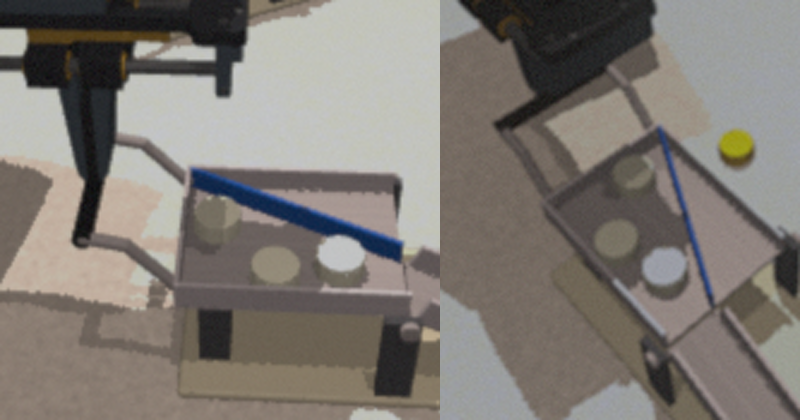

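The side crop shows the fingers shut with the tip at about (95,178), just above the bar, which runs to (82,240). The tray is flat and all three caps are in place, so the pinch missed or slipped. I'll check where bar and fingertip really are.

```bash
python3 - <<'E'
from h import *
from cell import arm
s=arm.sense(); print(s['tcp_pos'],s['width'],s['finger_force'])
d=load('side')
for v in range(205,286,4):
    r=slice(215,250); row=d['color'][v,r].max(1); u=215+np.nonzero(row<62)[0]
    if len(u)==0: continue
    P=pts(d,u,np.full(len(u),v)); print(v,u.min(),u.max(),np.median(P,0).round(1))
E
```

```text
[ 479.42007258 -177.30326246  115.91973858] 0.03547696024182491 0.0
205 215 244 [ 481.8 -216.7  238.9]
209 215 249 [ 485.5 -217.1  233.4]
213 215 241 [ 480.2 -216.9  227.5]
217 215 238 [ 478.4 -192.5  204.8]
221 216 237 [ 477.7 -192.8  198. ]
225 217 237 [ 477.7 -193.5  191.9]
229 218 237 [ 477.8 -193.   184.6]
233 219 237 [ 477.9 -193.4  177.5]
237 220 237 [ 478.1 -193.4  170.7]
241 221 236 [ 476.1 -193.6  163.4]
245 222 235 [ 476.9 -193.7  156. ]
249 223 234 [ 476.3 -193.3  148.8]
253 224 232 [ 475.1 -192.9  140.8]
257 226 231 [ 475.2 -184.4  125.1]
261 225 231 [ 473.8 -191.1  123.8]
265 224 230 [ 471.8 -198.9  123.8]
269 223 229 [ 469.8 -207.   124.2]
273 222 228 [ 467.9 -215.3  124.8]
277 221 227 [ 466.  -222.9  125. ]
281 221 222 [ 461.9 -222.5  117.5]
```

By depth, the bar is where expected (top 125, centre about 120). The fingers' end is at z≈137 while the TCP reads 116, so the real fingertips are about 20 mm higher than stated. I'll reopen, recentre and grip about 20 mm lower.

Emit:
apply_moves(plan=[{"xyz": [0, -0.105, 0], "delta_rot": [0, 0, 0], "fingers": 0.55}, {"xyz": [0, 0, 0], "delta_rot": [0, 0, 0], "fingers": 0.55}, {"xyz": [0, 0, 0], "delta_rot": [0, 0, 0], "fingers": 0.55}, {"xyz": [0, 0, 0], "delta_rot": [0, 0, 0], "fingers": 0.55}, {"xyz": [0, 0, 0], "delta_rot": [0, 0, 0], "fingers": 0.55}, {"xyz": [0, 0, 0], "delta_rot": [0, 0, 0], "fingers": 0.55}, {"xyz": [0, 0, 0], "delta_rot": [0, 0, 0], "fingers": 0.55}])

```text
time_s: 5.17
tcp_pos: [474.9, -176.2, 115.3]
orientation: [-2.464, -1.949, 0.0]
force: [0.3, 0.4, 0.2]
width: 44.3
finger_force: 0.0
```

Emit:
apply_moves(plan=[{"xyz": [0, 0, 0.2], "delta_rot": [0, 0, 0], "fingers": 0.55}, {"xyz": [0, 0, 0.2], "delta_rot": [0, 0, 0], "fingers": 0.55}, {"xyz": [0, 0, 0.2], "delta_rot": [0, 0, 0], "fingers": 0.55}, {"xyz": [0, 0, 0.2], "delta_rot": [0, 0, 0], "fingers": 0.55}, {"xyz": [0, 0, 0.1], "delta_rot": [0, 0, 0], "fingers": 0.55}, {"xyz": [0, 0, 0], "delta_rot": [0, 0, 0], "fingers": 0.55}])

```text
time_s: 5.67
tcp_pos: [474.1, -175.8, 78.0]
orientation: [-2.462, -1.948, 0.002]
force: [0.4, 0.2, -0.2]
width: 50.2
finger_force: 0.0
```

Emit:
apply_moves(plan=[{"xyz": [0, 0, 0], "delta_rot": [0, 0, 0], "fingers": 0}, {"xyz": [0, 0, 0], "delta_rot": [0, 0, 0], "fingers": 0}, {"xyz": [0, 0, 0], "delta_rot": [0, 0, 0], "fingers": 0}, {"xyz": [0, 0, 0], "delta_rot": [0, 0, 0], "fingers": 0}, {"xyz": [0, 0, 0], "delta_rot": [0, 0, 0], "fingers": 0}, {"xyz": [0, 0, 0], "delta_rot": [0, 0, 0], "fingers": 0}, {"xyz": [0, 0, 0], "delta_rot": [0, 0, 0], "fingers": 0}, {"xyz": [0, 0, 0], "delta_rot": [0, 0, 0], "fingers": 0}], force=25)

```text
time_s: 6.33
tcp_pos: [475.4, -176.3, 79.6]
orientation: [2.463, 1.949, 0.001]
force: [3.9, -1.2, -1.0]
width: 11.2
finger_force: 25.0
```

Gripped (11 mm, 25 N). Lifting along the arc.

Emit:
apply_moves(plan=[{"xyz": [0, 0.024, -0.095], "delta_rot": [0, 0, 0], "fingers": 0}, {"xyz": [0, 0.025, -0.094], "delta_rot": [0, 0, 0], "fingers": 0}, {"xyz": [0, 0.027, -0.094], "delta_rot": [0, 0, 0], "fingers": 0}, {"xyz": [0, 0.029, -0.093], "delta_rot": [0, 0, 0], "fingers": 0}, {"xyz": [0, 0.031, -0.093], "delta_rot": [0, 0, 0], "fingers": 0}, {"xyz": [0, 0.033, -0.092], "delta_rot": [0, 0, 0], "fingers": 0}, {"xyz": [0, 0.035, -0.091], "delta_rot": [0, 0, 0], "fingers": 0}, {"xyz": [0, 0.036, -0.091], "delta_rot": [0, 0, 0], "fingers": 0}])

```text
time_s: 7.0
tcp_pos: [484.4, -178.4, 109.4]
orientation: [2.463, 1.949, 0.0]
force: [4.8, -1.4, -4.0]
width: 11.3
finger_force: 25.0
```

Emit:
apply_moves(plan=[{"xyz": [0, 0.038, -0.09], "delta_rot": [0, 0, 0], "fingers": 0}, {"xyz": [0, 0.04, -0.089], "delta_rot": [0, 0, 0], "fingers": 0}, {"xyz": [0, 0.042, -0.088], "delta_rot": [0, 0, 0], "fingers": 0}, {"xyz": [0, 0.043, -0.088], "delta_rot": [0, 0, 0], "fingers": 0}, {"xyz": [0, 0.045, -0.086], "delta_rot": [0, 0, 0], "fingers": 0}, {"xyz": [0, 0.047, -0.086], "delta_rot": [0, 0, 0], "fingers": 0}, {"xyz": [0, 0, 0], "delta_rot": [0, 0, 0], "fingers": 0}, {"xyz": [0, 0, 0], "delta_rot": [0, 0, 0], "fingers": 0}])

```text
time_s: 7.67
tcp_pos: [493.8, -180.6, 130.1]
orientation: [-2.463, -1.949, 0.001]
force: [-2.4, -1.9, -1.1]
width: 11.5
finger_force: 25.0
```

```bash
cat > look.py <<'E'
import sys
from h import *
d=grab('side');e=grab('scene')
a=cv2.resize(d['color'][180:360,200:450],None,fx=2,fy=2,interpolation=2)
b=cv2.resize(e['color'][225:405,160:310],None,fx=2,fy=2,interpolation=2)
cv2.imwrite('pics/%s.png'%sys.argv[1],np.hstack([a,b]))
E
python3 look.py look2
```

```text
(no output)
```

View pics/look2.png

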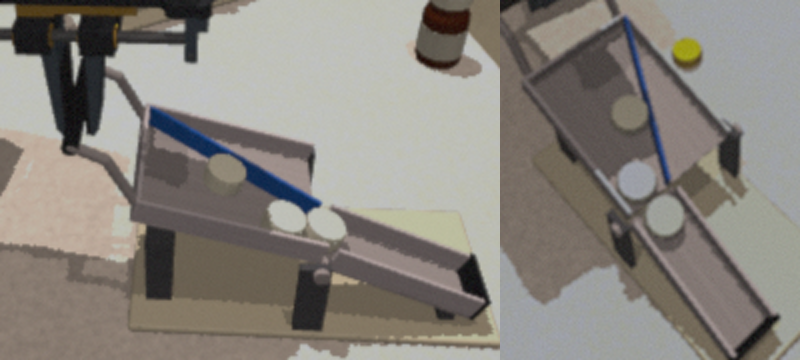

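The tray is tipped and held. One cap is entering the channel (side crop 327,225), the second is behind it (287,217) and the third is on the rail (227,173). Continuing slowly.

Emit:
apply_moves(plan=[{"xyz": [0, 0, 0], "delta_rot": [0, 0, 0], "fingers": 0}, {"xyz": [0, 0, 0], "delta_rot": [0, 0, 0], "fingers": 0}, {"xyz": [0, 0.024, -0.043], "delta_rot": [0, 0, 0], "fingers": 0}, {"xyz": [0, 0.024, -0.043], "delta_rot": [0, 0, 0], "fingers": 0}, {"xyz": [0, 0.025, -0.042], "delta_rot": [0, 0, 0], "fingers": 0}, {"xyz": [0, 0.025, -0.042], "delta_rot": [0, 0, 0], "fingers": 0}, {"xyz": [0, 0.026, -0.041], "delta_rot": [0, 0, 0], "fingers": 0}, {"xyz": [0, 0.026, -0.041], "delta_rot": [0, 0, 0], "fingers": 0}])

```text
time_s: 8.43
tcp_pos: [499.2, -181.9, 140.1]
orientation: [-2.462, -1.949, 0.002]
force: [-6.9, -1.3, 1.7]
width: 11.7
finger_force: 25.0
```

Emit:
apply_moves(plan=[{"xyz": [0, 0.054, -0.081], "delta_rot": [0, 0, 0], "fingers": 0}, {"xyz": [0, 0.055, -0.08], "delta_rot": [0, 0, 0], "fingers": 0}, {"xyz": [0, 0.057, -0.079], "delta_rot": [0, 0, 0], "fingers": 0}, {"xyz": [0, 0.059, -0.078], "delta_rot": [0, 0, 0], "fingers": 0}, {"xyz": [0, 0.06, -0.077], "delta_rot": [0, 0, 0], "fingers": 0}, {"xyz": [0, 0.062, -0.075], "delta_rot": [0, 0, 0], "fingers": 0}, {"xyz": [0, 0.063, -0.074], "delta_rot": [0, 0, 0], "fingers": 0}, {"xyz": [0, 0.065, -0.073], "delta_rot": [0, 0, 0], "fingers": 0}])

```text
time_s: 9.1
tcp_pos: [517.5, -186.2, 164.9]
orientation: [-2.462, -1.948, 0.002]
force: [-9.1, -0.8, 5.4]
width: 11.1
finger_force: 25.0
```

Emit:
apply_moves(plan=[{"xyz": [0, 0.067, -0.072], "delta_rot": [0, 0, 0], "fingers": 0}, {"xyz": [0, 0.068, -0.07], "delta_rot": [0, 0, 0], "fingers": 0}, {"xyz": [0, 0.069, -0.069], "delta_rot": [0, 0, 0], "fingers": 0}, {"xyz": [0, 0.07, -0.068], "delta_rot": [0, 0, 0], "fingers": 0}, {"xyz": [0, 0.071, -0.066], "delta_rot": [0, 0, 0], "fingers": 0}, {"xyz": [0, 0, 0], "delta_rot": [0, 0, 0], "fingers": 0}, {"xyz": [0, 0, 0], "delta_rot": [0, 0, 0], "fingers": 0}, {"xyz": [0, 0, 0], "delta_rot": [0, 0, 0], "fingers": 0}])

```text
time_s: 9.77
tcp_pos: [531.4, -189.5, 178.9]
orientation: [-2.463, -1.949, 0.001]
force: [-8.5, -1.2, 5.7]
width: 11.2
finger_force: 25.0
```

```bash
python3 look.py look3
```

```text
(no output)
```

View pics/look3.png

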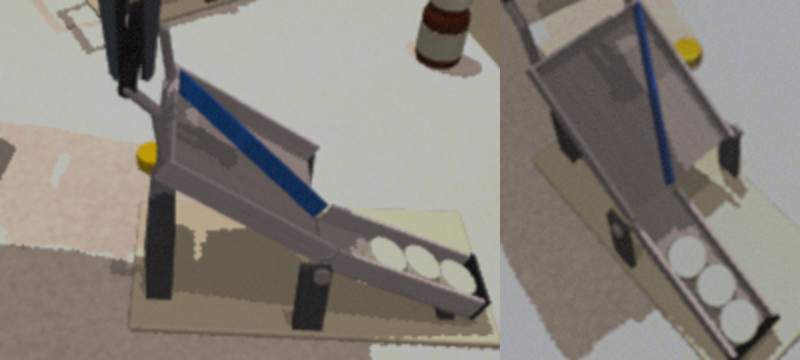

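All three caps sit in single file in the channel (side crop 388,252; 422,262; 458,277), and the tray is empty. Lowering it by retracing the arc.

Emit:
apply_moves(plan=[{"xyz": [0, -0.071, 0.066], "delta_rot": [0, 0, 0], "fingers": 0}, {"xyz": [0, -0.139, 0.137], "delta_rot": [0, 0, 0], "fingers": 0}, {"xyz": [0, -0.135, 0.142], "delta_rot": [0, 0, 0], "fingers": 0}, {"xyz": [0, -0.128, 0.147], "delta_rot": [0, 0, 0], "fingers": 0}, {"xyz": [0, -0.122, 0.152], "delta_rot": [0, 0, 0], "fingers": 0}, {"xyz": [0, -0.116, 0.157], "delta_rot": [0, 0, 0], "fingers": 0}, {"xyz": [0, -0.109, 0.161], "delta_rot": [0, 0, 0], "fingers": 0}, {"xyz": [0, -0.077, 0.124], "delta_rot": [0, 0, 0], "fingers": 0}])

```text
time_s: 10.53
tcp_pos: [496.5, -181.1, 134.4]
orientation: [-2.463, -1.949, -0.0]
force: [1.3, 0.7, -1.0]
width: 11.3
finger_force: 25.0
```

Emit:
apply_moves(plan=[{"xyz": [0, -0.073, 0.128], "delta_rot": [0, 0, 0], "fingers": 0}, {"xyz": [0, -0.092, 0.172], "delta_rot": [0, 0, 0], "fingers": 0}, {"xyz": [0, -0.085, 0.176], "delta_rot": [0, 0, 0], "fingers": 0}, {"xyz": [0, -0.078, 0.179], "delta_rot": [0, 0, 0], "fingers": 0}, {"xyz": [0, -0.071, 0.182], "delta_rot": [0, 0, 0], "fingers": 0}, {"xyz": [0, -0.064, 0.185], "delta_rot": [0, 0, 0], "fingers": 0}, {"xyz": [0, -0.029, 0.093], "delta_rot": [0, 0, 0], "fingers": 0}, {"xyz": [0, -0.027, 0.094], "delta_rot": [0, 0, 0], "fingers": 0}])

```text
time_s: 11.2
tcp_pos: [476.6, -176.5, 86.3]
orientation: [-2.463, -1.949, 0.0]
force: [0.9, 3.4, -0.5]
width: 11.3
finger_force: 25.0
```

Emit:
apply_moves(plan=[{"xyz": [0, -0.025, 0.094], "delta_rot": [0, 0, 0], "fingers": 0}, {"xyz": [0, -0.012, 0.048], "delta_rot": [0, 0, 0], "fingers": 0}, {"xyz": [0, -0.012, 0.047], "delta_rot": [0, 0, 0], "fingers": 0}, {"xyz": [0, 0, 0], "delta_rot": [0, 0, 0], "fingers": 0}, {"xyz": [0, 0, 0], "delta_rot": [0, 0, 0], "fingers": 0}])

```text
time_s: 11.62
tcp_pos: [475.4, -176.5, 80.0]
orientation: [2.463, 1.949, 0.0]
force: [-0.4, 2.7, 7.8]
width: 11.5
finger_force: 25.0
```

Down on its stop. Releasing gently, then lifting away.

Emit:
apply_moves(plan=[{"xyz": [0, 0, 0], "delta_rot": [0, 0, 0], "fingers": 0.3}, {"xyz": [0, 0, 0], "delta_rot": [0, 0, 0], "fingers": 0.5}, {"xyz": [0, 0, 0], "delta_rot": [0, 0, 0], "fingers": 0.55}, {"xyz": [0, 0, 0], "delta_rot": [0, 0, 0], "fingers": 0.55}, {"xyz": [0, 0, 0], "delta_rot": [0, 0, 0], "fingers": 0.55}, {"xyz": [0, 0, 0], "delta_rot": [0, 0, 0], "fingers": 0.55}])

```text
time_s: 12.12
tcp_pos: [474.8, -176.2, 79.3]
orientation: [-2.464, -1.949, 0.0]
force: [1.1, 0.1, 0.0]
width: 48.0
finger_force: 0.0
```

Emit:
apply_moves(plan=[{"xyz": [0, 0, -0.3], "delta_rot": [0, 0, 0], "fingers": 0.55}, {"xyz": [0, 0, -0.5], "delta_rot": [0, 0, 0], "fingers": 0.55}, {"xyz": [0, 0, -0.7], "delta_rot": [0, 0, 0], "fingers": 0.55}, {"xyz": [0, 0, -0.8], "delta_rot": [0, 0, 0], "fingers": 0.55}, {"xyz": [0, 0, -0.7], "delta_rot": [0, 0, 0], "fingers": 0.55}, {"xyz": [0, 0, 0], "delta_rot": [0, 0, 0], "fingers": 0.55}, {"xyz": [0, 0, 0], "delta_rot": [0, 0, 0], "fingers": 0.55}, {"xyz": [0, 0, 0], "delta_rot": [0, 0, 0], "fingers": 0.55}])

```text
time_s: 12.78
tcp_pos: [474.6, -176.0, 199.4]
orientation: [2.463, 1.95, -0.0]
force: [-1.4, 0.6, -0.6]
width: 50.2
finger_force: 0.0
```

```bash
python3 look.py look4
```

```text
(no output)
```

View pics/look4.png

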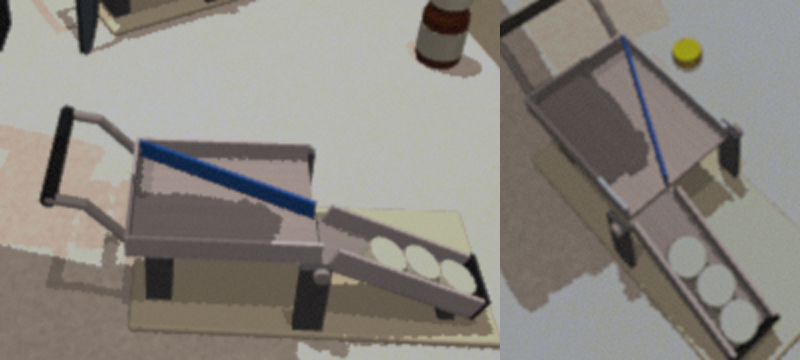

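The tray is flat and empty, the three caps are in line in the channel (388,252; 422,262; 458,277), and the gripper is clear.

```bash
python3 -c "
from cell import arm
print(arm.hand_in())"
```

```text
the job is handed in; nothing more can be done
None
```

I tipped the white-cap feeder by its handle, all three white caps slid in single file into the channel, the tray is back down flat with the gripper clear, and I handed the job in at about 13 s; the hand-in gave no verdict, and the first grip slipped off the bar and had to be retaken about 20 mm lower.

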